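# Unmould the crisp shells and hang them on the cooling rack

### The job

The crisp shells in the mould are ready: swing the red hood of the mould right open, lift out every shell there is and hang each one astride one of the two bars of the cooling rack, wholly between the rack's end posts, shells side by side and not stacked. When all shells hang on the rack, close the hood fully over the empty mould. Do not disturb the mug and the spice jar standing behind.

Things in the scene. Friction and masses are not known exactly. Their poses are not given: they have to be found in the camera images.
- mould: Fixed dark mould, 136 (x) x 330 (y) x 25 mm, with a hinged red hood (336 mm wide, 102 mm high shut). Origin: centre of its underside; x points from front (handle side, near the robot) to back (hinge). Four pockets at y = -123, -41, 41, 123 mm, some empty: floors at 10 mm, rims at 25 mm, in each a core 26 mm wide and 46 mm high that the shell sits over, upright, ridge along the mould's x.
- hood (a joint): Hood angle, rad: 0 = shut, 1.6 = fully open (stop), leaning behind the hinge with the handle on top. Starts shut or a little ajar. Light hinge friction (about 0.2 N m): it stays about where it is left; 2 to 3 N at the handle moves it. It turns about the line through point hood_hinge along the mould's y axis and opens up and to the back.
- hood_hinge (a point): Middle of the hood's hinge line, in the mould frame at x = +74, y = 0, z = 28 mm. Fixed.
- hood_handle (a point): Centre of the hood's black round handle bar: 14 mm diameter, along the mould's y, 96 mm free between its arms, 43 mm clear of the hood. Hood shut: in the mould frame at x = -122, z = 80 mm, in front of the hood (202.8 mm from the hinge line); hood open: on top. It can be pinched from above, closing along the mould's x, at any hood angle. Moves with the hood.
- rack: Loose cooling rack, 0.95 kg, 190 (x) x 272 (y) mm. Origin: centre of its underside. Two level bars, 14 mm diameter, along its y at x = -60 and 60 mm, tops 130 mm up, free from y = -123 to 123 mm between end posts (tops 135 mm). Room for two shells on each bar, e.g. at y = -55 and 55 mm. A hanging shell's ridge lies along the bar, its origin 59 mm and its ridge 134 mm up.
- mug: White mug 92 x 123 x 95 mm, loose, a bystander behind the work. Origin at the centre of its underside.
- cinnamon: Spice jar with a pale lid, 56 x 56 x 111 mm, loose, a bystander behind the work. Origin at the centre of its underside.
- shell_1: Golden taco-like crisp shell, loose, 50 g, one of up to four alike (None if absent): an inverted U open below, 90 mm long along its ridge (x), 44 mm wide (y), 75 mm high, sides upright, 4 mm thick, 36 mm apart inside. Origin: centre of its underside, z up; in the mould 10 mm above the table, with 1 to 4 mm play. Pinch from above across the sides (closing along its y), 25 mm below the ridge.
- shell_2: Golden taco-like crisp shell, loose, 50 g, one of up to four alike (None if absent): an inverted U open below, 90 mm long along its ridge (x), 44 mm wide (y), 75 mm high, sides upright, 4 mm thick, 36 mm apart inside. Origin: centre of its underside, z up; in the mould 10 mm above the table, with 1 to 4 mm play. Pinch from above across the sides (closing along its y), 25 mm below the ridge.
- shell_3: Golden taco-like crisp shell, loose, 50 g, one of up to four alike (None if absent): an inverted U open below, 90 mm long along its ridge (x), 44 mm wide (y), 75 mm high, sides upright, 4 mm thick, 36 mm apart inside. Origin: centre of its underside, z up; in the mould 10 mm above the table, with 1 to 4 mm play. Pinch from above across the sides (closing along its y), 25 mm below the ridge.
- shell_4: Golden taco-like crisp shell, loose, 50 g, one of up to four alike (None if absent): an inverted U open below, 90 mm long along its ridge (x), 44 mm wide (y), 75 mm high, sides upright, 4 mm thick, 36 mm apart inside. Origin: centre of its underside, z up; in the mould 10 mm above the table, with 1 to 4 mm play. Pinch from above across the sides (closing along its y), 25 mm below the ridge.

How it is judged:
By the outcome, as a careful person would: the job done as asked, in the order asked, and still so for the second after the job is handed in, with the robot touching nothing.
Of shell_1, shell_2, shell_3, shell_4 only 3 to 4 are there at a start; the rules pass over those that are not, and their reading is None.
At some moment in a run one of rack may be knocked a few centimetres aside while the robot is not near it.
It also fails if it takes over 210 s, if anything falls off the work surface, if the arm or the gripper's body presses on something with over 40 N, if the wrist force passes 120 N, or if a joint passes its speed limit or range.

### The arm

A 6-joint arm with a two-finger parallel gripper is mounted at the origin on a cart in front of the work surface, level with it; the furniture and walls round the work are solid. World frame = base frame: x ahead of the robot, y to its left, z up, the work surface at z = 0. Lengths are in m, angles in degrees, forces in N, time in s.
With the tool pointing down it reaches from about 0.375 to 0.975 m from the base axis. Payload 3.8 kg.
Tool frame: the origin (TCP) lies midway between the tips of the shut fingers; the grasp point (between the pads) lies 19 mm behind it (manip.tcp_to_grasp is the distance from the TCP to the grasp point, in m); z points along the fingers, y is the line along which they close (so a half turn about z gives the same grasp; the last joint's range is limited). The gripper opens to 88 mm and grips with 3 to 60 N. Pads are 18 mm wide; open, the fingers measure 123 mm over their backs; the gripper's body (75 mm by 187 mm) begins 45 mm behind the grasp point.
Start: joints at [64.234, 15.12, 91.902, -0, 72.978, -2.114], TCP at [0.271, 0.618, 0.239] pointing down, gripper open.
Joint ranges: [-150.88, 150.88], [-54.13, 125.18], [17.81, 147.31], [-75.09, 255.09], [0, 152.58], [-146.25, 146.25]. Speed limits (degrees/s): [147.25, 147.25, 180, 180, 180, 180].

### API

Orientations are given as [roll, pitch, yaw] about the fixed x, y, z axes, in that order (R = Rz(yaw) Ry(pitch) Rx(roll)).
In Python, from station import manip gives the robot as it stands.
- The arm moves only by the shell command python3 jog.py [FORCE], which reads ROWS from standard input. ROWS is a JSON list that holds a single list of rows (three levels of brackets), with 1 to 20 rows, each of 5 numbers: the opening from 0.0 (shut) to 1.0 (fully open), then dx, dy, dz in m, then a turn about the tool's z in degrees; each row shifts and turns the commanded pose from where the row before left it, along the tool's axes as they then stand; what a row does not reach is not made up. A row lasts 1/10 s, in which the tool goes at most 0.05 m and 8.59 degrees, less where a joint would pass 70% of its speed; a pose out of reach is approached as far as the arm can. The fingers move at their own pace and stop on an object; FORCE is the grip in N (left out, the last holds). Time passes only in rows, so rows that do not move let the fingers close. It prints the time, the measured TCP pose, the force, the opening and the grip force at its end. Input that does not fit is refused with a message, and nothing moves.
- manip.observe(): the state, without advancing time (a new reading comes with each control period).
- manip.capture(name): name is "scene" or "top" or "wrist"; returns the picture (420x560x3 uint8, red, green, blue); there is no depth.
- manip.get_calibration(name): a dict with "camera_matrix" (3x3 intrinsics, pixels), "D" ([k1, k2, p1, p2, k3] as OpenCV has them; the pictures are not rectified), "extrinsics" (4x4, takes a point from camera to world coordinates). Camera axes: x right, y down, z forward; pixel columns grow to the right and rows downward; lengths in m; the calibration is good to about 2 mm. A picture is of the moment at which its call begins: read the wrist's pose just before it. get_calibration takes no time and is no camera call; for the wrist camera it gives the pose at the moment of the call.
- manip.close_job(): hands the job in; it is judged then, once.
The state is a dict: "time": time; "joint_pos": joint angles; "joint_vel": joint speeds; "tau": joint torques, N m; "tcp_pos": TCP position; "tcp_rot": TCP orientation; "ft_force": force on the tool from outside, world axes, zero at the start; "moment": the same for the moment, N m; "finger_gap": opening from 0.0 (shut) to 1.0 (fully open); "grip_force": force on a finger pad.
Only numpy, scipy, OpenCV 4.12 (cv2) and the standard library are available. Lean on these libraries where they do the work, as an engineer would, in place of code of your own. Each camera call takes 0.05 s, during which the arm holds its last target. There are 200 camera calls.

## Working session

There is one attempt and no reset: what is moved stays moved. The work goes in short steps, Python scripts to look and compute and a shell command to move; the robot and the scene stay as the last step left them, time stands still between calls to the robot, and variables do not carry over. Pictures are saved under pics/ and viewed, at most 14 in all, crops included, and the job is handed in when it is done.

```bash
ls; mkdir -p pics; python3 - <<'E'
from station import manip
import cv2
for n in("scene","top"):
    im=manip.capture(n); cv2.imwrite(f"pics/{n}0.png",im[:,:,::-1])
    c=manip.get_calibration(n); print(c)
print(manip.observe())
E
```

```text
jog.py
pics
station.py
{'camera_matrix': array([[522.50344609,   0.        , 280.23327471],
       [  0.        , 522.50344609, 208.304709  ],
       [  0.        ,   0.        ,   1.        ]]), 'D': array([-0.13396511,  0.        ,  0.        ,  0.        ,  0.        ]), 'extrinsics': array([[-0.86197748, -0.38462454,  0.3302405 ,  0.06089377],
       [-0.50687039,  0.66518428, -0.5482812 ,  0.85602895],
       [-0.00878839, -0.63999518, -0.76832866,  1.30239286],
       [ 0.        ,  0.        ,  0.        ,  1.        ]])}
{'camera_matrix': array([[517.46630912,   0.        , 276.30560769],
       [  0.        , 517.46630912, 212.21384067],
       [  0.        ,   0.        ,   1.        ]]), 'D': array([-0.16989854,  0.        ,  0.        ,  0.        ,  0.        ]), 'extrinsics': array([[ 0.33234965, -0.86969488,  0.36493086, -0.01960399],
       [-0.94310232, -0.30230815,  0.1384478 , -0.23424843],
       [-0.01008577, -0.39018022, -0.92068327,  1.57253526],
       [ 0.        ,  0.        ,  0.        ,  1.        ]])}
{'time': 0.1, 'joint_pos': array([ 6.42327679e+01,  1.51628695e+01,  9.19718866e+01,  3.44865515e-04,
        7.29791354e+01, -2.11681997e+00]), 'joint_vel': array([-0.0785005 , -0.11192688, -0.17998476, -0.0535569 ,  0.02700533,
       -0.09089907]), 'tau': array([ 7.62450873e-04, -5.03620970e+01, -3.58071005e+01,  7.32738711e-02,
        2.34318373e-02, -8.29432361e-05]), 'tcp_pos': array([0.2705296 , 0.61771837, 0.23755027]), 'tcp_rot': array([-1.79886198e+02, -4.53615244e-03,  1.56349482e+02]), 'ft_force': array([ 0.07482509, -0.82315277, -0.35494914]), 'moment': array([0.03813306, 0.03518815, 0.01355537]), 'grip_force': 0.0, 'finger_gap': 0.9991026065640298}
```
View pics/scene0.png

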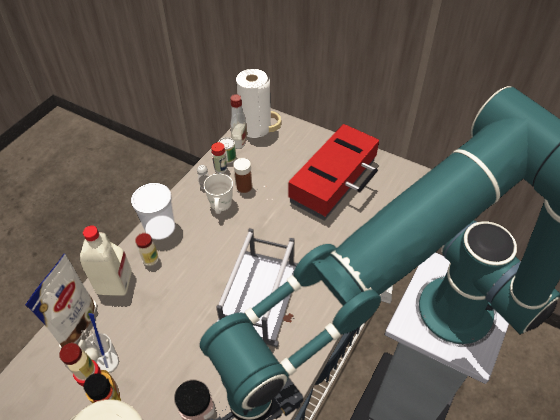

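View pics/top0.png

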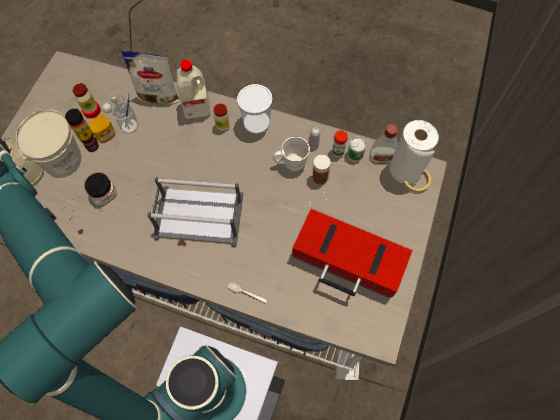

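Scene: the rack is at about (258,285) and the red mould at (335,170). Top: the rack's bars run (160,182)-(240,185) and (155,215)-(237,222), the mould is at (350,255) with its handle at (340,280). I'll write helpers and enlarge both areas.

```bash
cat > h.py <<'E'
from station import manip
import cv2, numpy as np
from scipy.optimize import least_squares
def cam(n):
    c=manip.get_calibration(n); return c["camera_matrix"],c["D"],np.linalg.inv(c["extrinsics"])
def proj(c,P):
    K,D,T=c; P=np.atleast_2d(np.array(P,float))
    return cv2.projectPoints(P,cv2.Rodrigues(T[:3,:3])[0],T[:3,3],K,D)[0][:,0]
def ray(c,uv):
    K,D,T=c; E=np.linalg.inv(T)
    q=cv2.undistortPoints(np.array([[uv]],float),K,D)[0,0]
    d=E[:3,:3]@[*q,1]; return E[:3,3],d/np.linalg.norm(d)
def at_z(c,uv,z):
    o,d=ray(c,uv); return o+d*(z-o[2])/d[2]
def tri(obs):  # [(cam,uv)]
    A=np.zeros((3,3));b=np.zeros(3)
    for c,uv in obs:
        o,d=ray(c,uv); M=np.eye(3)-np.outer(d,d); A+=M;b+=M@o
    p=np.linalg.solve(A,b); return p,[np.linalg.norm(proj(c,p)[0]-uv) for c,uv in obs]
def pose(x,y,yaw,P):
    P=np.atleast_2d(np.array(P,float)); c,s=np.cos(yaw),np.sin(yaw)
    return P@np.array([[c,s,0],[-s,c,0],[0,0,1]])+[x,y,0]
def fit(obs,x0): # obs [(cam, localP, uv)], fits x,y,yaw at z=0
    f=lambda q:np.concatenate([proj(c,pose(*q,P))[0]-uv for c,P,uv in obs])
    r=least_squares(f,x0,loss='soft_l1'); return r.x,f(r.x).reshape(-1,2)
def totool(p,yaw=None): # world target TCP -> tool-axis shift (tool pointing down), turn
    s=manip.observe(); from scipy.spatial.transform import Rotation as R
    M=R.from_euler('xyz',s['tcp_rot'],degrees=True).as_matrix()
    return M.T@(np.array(p)-s['tcp_pos']), s['tcp_rot'], s['tcp_pos']
def crop(im,x,y,w,h,f): return cv2.resize(im[y:y+h,x:x+w],None,fx=f,fy=f,interpolation=cv2.INTER_CUBIC)
E
python3 - <<'E'
import cv2,numpy as np
from h import crop
t=cv2.imread('pics/top0.png');s=cv2.imread('pics/scene0.png')
a=np.vstack([crop(t,140,165,130,100,3),crop(t,285,200,130,100,3)])
b=np.vstack([crop(s,210,220,130,150,2)]) 
b2=crop(s,280,120,130,100,3)
b=cv2.copyMakeBorder(b,0,0,0,130,cv2.BORDER_CONSTANT)
cv2.imwrite('pics/c1.png',np.hstack([a,np.vstack([b,b2])]))
E
```

View pics/c1.png

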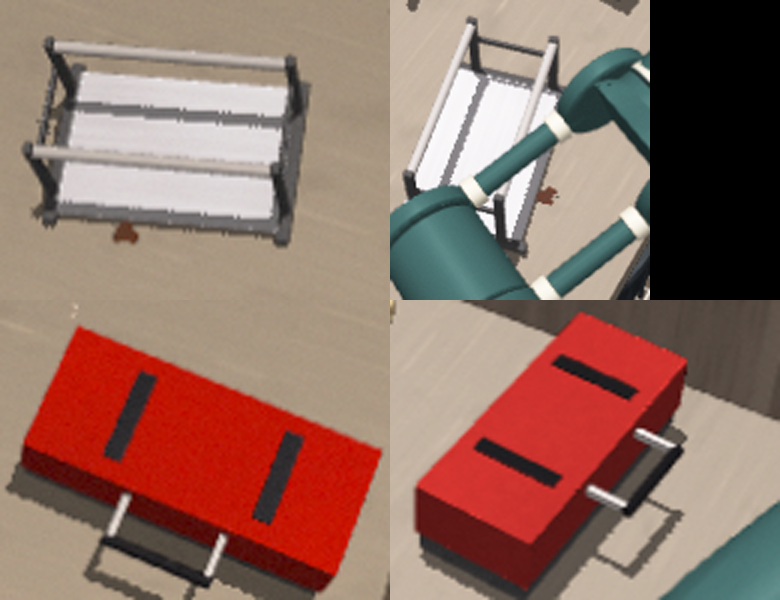

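The crop shows the rack's four post tops clearly in both views (top crop (50,43),(292,62),(30,148),(277,168)). It also shows the black handle's ends (top (105,541),(212,582); scene (627,508),(680,450)). Next I triangulate.

```bash
python3 - <<'E'
from h import *
T=cam("top");S=cam("scene")
t=lambda x,y:np.array([x/3+140,y/3+165]); s=lambda x,y:np.array([(x-390)/2+210,y/2+220])
tm=lambda x,y:np.array([x/3+285,(y-300)/3+200]); sm=lambda x,y:np.array([(x-390)/3+280,(y-300)/3+120])
rk={(60,129):(t(50,43),s(410,177)),(60,-129):(t(292,62),s(472,22)),(-60,129):(t(30,148),s(500,200)),(-60,-129):(t(277,168),s(554,41))}
obs=[]
for k,(a,b) in rk.items():
    print(k,*[np.round(v,4) for v in tri([(T,a),(S,b)])])
    P=[k[0]/1e3,k[1]/1e3,.133]; obs+=[(T,P,a),(S,P,b)]
q,r=fit(obs,[.6,.2,0]);print('rack',q,np.degrees(q[2]));print(r.round(1).tolist())
h=[tri([(T,tm(105,541)),(S,sm(627,508))]),tri([(T,tm(212,582)),(S,sm(680,450))])];
for v in h: print('handle',v)
# hood top corners: back-left, back-right, front-left,front-right
for n,a,b in [('BL',tm(80,327),sm(417,490)),('BR',tm(381,450),sm(578,314)),('FL',tm(25,445),sm(527,544)),('FR',tm(330,577),sm(686,362))]:
    print(n,tri([(T,a),(S,b)]))
E
```

```text
(60, 129) [0.5342 0.3783 0.1243] [0.7359 0.9127]
(60, -129) [0.5984 0.1281 0.1233] [0.3929 0.4311]
(-60, 129) [0.4181 0.3479 0.1239] [0.709 0.87 ]
(-60, -129) [0.4815 0.0994 0.1244] [0.6286 0.6806]
rack [0.5050082  0.23957603 0.25177707] 14.425763366824874
[[-1.6, 0.2], [-0.3, -1.3], [-1.2, -0.3], [0.1, -1.5], [-1.9, 0.3], [-0.0, -1.1], [-0.8, 0.2], [0.2, -1.8]]
handle (array([ 0.40881833, -0.20585829,  0.08099796]), [np.float64(0.679753347193155), np.float64(0.644790064742025)])
handle (array([ 0.40059681, -0.31878351,  0.07479503]), [np.float64(0.7548055127135934), np.float64(0.6850881499413243)])
BL (array([ 0.61242958, -0.11200389,  0.08958689]), [np.float64(0.6708630447246032), np.float64(0.6645398553812445)])
BR (array([ 0.58433541, -0.4430692 ,  0.09371181]), [np.float64(0.001752904842910675), np.float64(0.0015270307936389902)])
FL (array([ 0.47339486, -0.0996283 ,  0.09320619]), [np.float64(0.44665071853328636), np.float64(0.44302097874774704)])
FR (array([ 0.43991102, -0.42645582,  0.09777019]), [np.float64(0.4698282113695686), np.float64(0.40830450535853435)])
```

Post tops and hood corners triangulate about 9 mm low in both cases (124 vs 133, 93 vs 102). That is a systematic bias, so the wrist camera must refine it. The sizes match, and the handle at z≈0.078 means the hood is shut. Next: up, turn, and over to the handle.

```bash
echo '[[[1,0,0,-0.02,8.5],[1,0,0,-0.02,8.5],[1,0,0,-0.02,8.5],[1,0,0,-0.02,8.5],[1,0,0,-0.02,8.5],[1,0,0,-0.02,8.5],[1,0,0,0,8.5],[1,0,0,0,8.5],[1,0,0,0,3.4],[1,0,0,0,0]]]' | python3 jog.py
echo '[[[1,-0.04,0.0265,0,0],[1,-0.04,0.0265,0,0],[1,-0.04,0.0265,0,0],[1,-0.04,0.0265,0,0],[1,-0.04,0.0265,0,0],[1,-0.04,0.0265,0,0],[1,-0.04,0.0265,0,0],[1,-0.04,0.0265,0,0],[1,-0.04,0.0265,0,0],[1,-0.04,0.0265,0,0],[1,0,0,0,0]]]' | python3 jog.py
python3 - <<'E'
from h import *
cv2.imwrite("pics/w_rack.png",manip.capture("wrist")[:,:,::-1]); c=manip.get_calibration("wrist"); np.save("pics/w_rack.npy",c["extrinsics"]);print(c)
E
echo '[[[1,-0.047,-0.006,0,0],[1,-0.047,-0.006,0,0],[1,-0.047,-0.006,0,0],[1,-0.047,-0.006,0,0],[1,-0.047,-0.006,0,0],[1,-0.047,-0.006,0,0],[1,-0.047,-0.006,0,0],[1,-0.047,-0.006,0,0],[1,-0.047,-0.006,0,0],[1,-0.047,-0.006,0,0],[1,0,0,0,0],[1,0,0,0,0]]]' | python3 jog.py
python3 - <<'E'
from h import *
c=manip.get_calibration("wrist"); np.save("pics/w_h1.npy",c["extrinsics"]);cv2.imwrite("pics/w_h1.png",manip.capture("wrist")[:,:,::-1])
cv2.imwrite("pics/top1.png",manip.capture("top")[:,:,::-1]);cv2.imwrite("pics/scene1.png",manip.capture("scene")[:,:,::-1])
a=cv2.imread("pics/w_rack.png");b=cv2.imread("pics/w_h1.png")
cv2.imwrite("pics/c2.png",np.hstack([cv2.resize(x,(400,300),interpolation=cv2.INTER_AREA) for x in (a,b)]))
E
```

```text
time: 1.1
tcp_pos: [0.2707, 0.6181, 0.358]
tcp_rot: [-180.0, 0.1, 84.9]
ft_force: [0.0, -0.1, 0.2]
finger_gap: 0.999
grip_force: 0.0
time: 2.2
tcp_pos: [0.5015, 0.1916, 0.3583]
tcp_rot: [180.0, 0.1, 84.7]
ft_force: [-0.1, 0.4, 0.2]
finger_gap: 1.002
grip_force: 0.0
{'camera_matrix': array([[362.55714982,   0.        , 285.02632781],
       [  0.        , 362.55714982, 208.66602455],
       [  0.        ,   0.        ,   1.        ]]), 'D': array([-0.00057977,  0.        ,  0.        ,  0.        ,  0.        ]), 'extrinsics': array([[ 9.95722503e-01, -8.89693558e-02, -2.49229020e-02,
         5.06425554e-01],
       [-9.23903004e-02, -9.61265756e-01, -2.59677067e-01,
         2.60461558e-01],
       [-8.54230916e-04,  2.60868933e-01, -9.65373850e-01,
         5.04385723e-01],
       [ 0.00000000e+00,  0.00000000e+00,  0.00000000e+00,
         1.00000000e+00]])}
time: 3.45
tcp_pos: [0.3985, -0.266, 0.3583]
tcp_rot: [-180.0, -0.1, 84.9]
ft_force: [0.3, -0.3, -0.0]
finger_gap: 1.001
grip_force: 0.0
```

View pics/c2.png

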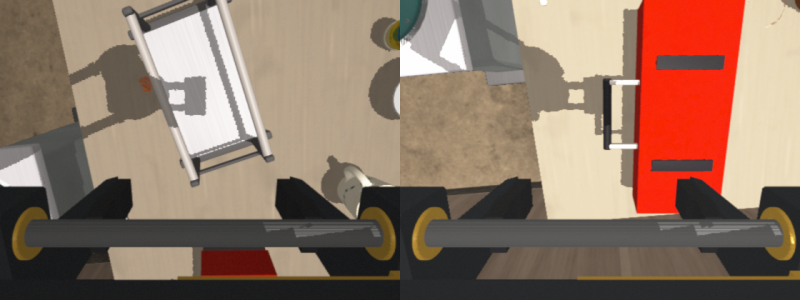

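Left (rack): post tops at display (194,183), (267,156), (131,12), i.e. ×1.4 in the picture. Right: handle bar from (607,80) to (607,149), i.e. picture (290,112)-(290,209).

```bash
cat >> h.py <<'E'
def wcam(f):
    c=manip.get_calibration("wrist"); return c["camera_matrix"],c["D"],np.linalg.inv(np.load(f))
E
python3 - <<'E'
from h import *
T=cam("top");S=cam("scene");W=wcam("pics/w_h1.npy");R=wcam("pics/w_rack.npy")
tm=lambda x,y:np.array([x/3+285,(y-300)/3+200]); sm=lambda x,y:np.array([(x-390)/3+280,(y-300)/3+120])
# refine wrist handle: dark columns
g=cv2.imread("pics/w_h1.png").astype(int)
for r in (125,160,195): print(r,[c for c in range(280,302) if g[r,c].max()<60])
col=g[:,290].max(1); print([i for i in range(100,220) if col[i]<60][:1],[i for i in range(100,220) if col[i]<60][-1:])
A=np.array([290,112.]);B=np.array([290,208.6])
for z in (.07,.08): print(z,at_z(W,A,z),at_z(W,B,z))
print(tri([(W,A),(T,tm(105,541)),(S,sm(627,508))]),tri([(W,B),(T,tm(212,582)),(S,sm(680,450))]))
print('tw',tri([(W,A),(T,tm(105,541))]),tri([(W,B),(T,tm(212,582))]))
for P,uv in [((-60,-129),(271.6,256)),((60,-129),(373.8,218.4)),((-60,129),(183,17))]:
    print(P,at_z(R,uv,.133))
t=lambda x,y:np.array([x/3+140,y/3+165]); s=lambda x,y:np.array([(x-390)/2+210,y/2+220])
print(tri([(R,(271.6,256)),(T,t(277,168))]),tri([(R,(373.8,218.4)),(T,t(292,62))]))
print(tri([(R,(271.6,256)),(S,s(554,41))]),tri([(R,(373.8,218.4)),(S,s(472,22))]))
E
```

```text
125 [285, 286, 287, 288, 289, 290, 291, 292, 293, 294]
160 [285, 286, 287, 288, 289, 290, 291, 292, 293, 294]
195 [286, 287, 288, 292, 293, 294]
[112] [175]
0.07 [ 0.40960275 -0.20076629  0.07      ] [ 0.39965871 -0.31615969  0.07      ]
0.08 [ 0.40947902 -0.20074256  0.08      ] [ 0.39976381 -0.31348053  0.08      ]
(array([ 0.40860295, -0.20347809,  0.08321317]), [np.float64(2.636214245442109), np.float64(1.1565321110077857), np.float64(0.5335028482495877)]) (array([ 0.40004745, -0.31693065,  0.07587992]), [np.float64(1.8689595056500945), np.float64(1.0321072083983136), np.float64(0.6343033629262502)])
tw (array([ 0.40979971, -0.20321001,  0.06953818]), [np.float64(2.18047830490105), np.float64(0.8189702442716432)]) (array([ 0.40113818, -0.31679009,  0.07553085]), [np.float64(2.0301036528228518), np.float64(0.8413725829368163)])
(-60, -129) [0.47714934 0.10822154 0.133     ]
(60, -129) [0.59030643 0.14108973 0.133     ]
(-60, 129) [0.41951353 0.35291723 0.133     ]
(array([0.47990843, 0.10185974, 0.12389789]), [np.float64(3.808724566072199), np.float64(1.4220808628170876)]) (array([0.59970304, 0.13230336, 0.1118144 ]), [np.float64(4.3379861149812715), np.float64(1.519504722826222)])
(array([0.47657737, 0.10720782, 0.13371352]), [np.float64(1.23527377674363), np.float64(0.4858977831884038)]) (array([0.58538401, 0.14612689, 0.15084885]), [np.float64(1.1281765463709135), np.float64(0.4090782354615161)])
```

```bash
echo '[[[0.5,0.0065,0.0057,0.03,0],[0.5,0,0,0.04,0],[0.5,0,0,0.04,0],[0.5,0,0,0.04,0],[0.5,0,0,0.04,0],[0.5,0,0,0.03,0],[0.5,0,0,0.02,0],[0.5,0,0,0.02,0],[0.5,0,0,0.02,0],[0.5,0,0,0.017,0],[0.5,0,0,0,0],[0.1,0,0,0,0],[0.1,0,0,0,0],[0.1,0,0,0,0],[0.1,0,0,0,0],[0.1,0,0,0,0]]]' | python3 jog.py 15
```

```text
time: 5.2
tcp_pos: [0.4045, -0.2607, 0.0626]
tcp_rot: [-180.0, 0.0, 85.0]
ft_force: [-3.7, -0.1, 6.7]
finger_gap: 0.149
grip_force: 14.9
```

```bash
echo '[[[0.1,0,0.0085,-0.0255,0],[0.1,0,0.012,-0.024,0],[0.1,0,0.015,-0.0225,0],[0.1,0,0.018,-0.020,0],[0.1,0,0.0205,-0.0175,0],[0.1,0,0.0225,-0.015,0],[0.1,0,0,0,0]]]' | python3 jog.py
```

```text
time: 5.9
tcp_pos: [0.5046, -0.2691, 0.1863]
tcp_rot: [179.7, -0.0, 85.0]
ft_force: [5.0, -1.3, -8.3]
finger_gap: 0.141
grip_force: 15.4
```

```bash
echo '[[[0.1,0,0.024,-0.0115,0],[0.1,0,0.026,-0.0085,0],[0.1,0,0.0265,-0.0045,0],[0.1,0,0.027,-0.001,0],[0.1,0,0.027,0.0025,0],[0.1,0,0.026,0.006,0],[0.1,0,0.003,0.001,0],[0.1,0,0,0,0],[0.1,0,0,0,0]]]' | python3 jog.py
```

```text
time: 6.8
tcp_pos: [0.6571, -0.2823, 0.1993]
tcp_rot: [-179.6, -0.1, 84.9]
ft_force: [-3.9, 0.6, -6.2]
finger_gap: 0.135
grip_force: 15.3
```

```bash
echo '[[[0.5,0,0,0,0],[0.5,0,0,0,0],[0.5,0,0,-0.04,0],[0.5,0,0,-0.04,0],[0.5,0,0,-0.04,0],[0.5,0,-0.035,0,8.5],[0.5,0.005,-0.035,0,8.5],[0.5,0.01,-0.034,0,8.5],[0.5,0.016,-0.032,0,8.5],[0.5,0.02,-0.029,0,8.5],[0.5,0,0,0,8.5],[0.5,0,0,0,8.5],[0.5,0,0,0,8.5],[0.5,0,0,0,8.5],[0.5,0,0,0,8.5],[0.5,0,0,0,4.8],[0.5,0,0,0,0],[0.5,0,0,0,0]]]' | python3 jog.py
python3 - <<'E'
from h import *
c=manip.get_calibration("wrist"); np.save("pics/w_m1.npy",c["extrinsics"]);cv2.imwrite("pics/w_m1.png",manip.capture("wrist")[:,:,::-1])
cv2.imwrite("pics/top2.png",manip.capture("top")[:,:,::-1]);cv2.imwrite("pics/scene2.png",manip.capture("scene")[:,:,::-1])
print(c["extrinsics"].round(3))
E
```

```text
time: 8.6
tcp_pos: [0.5354, -0.181, 0.3233]
tcp_rot: [180.0, -0.1, -4.7]
ft_force: [0.1, 0.2, -0.0]
finger_gap: 0.499
grip_force: 0.0
[[-0.083 -0.962 -0.258  0.601]
 [-0.997  0.08   0.022 -0.187]
 [-0.     0.259 -0.966  0.47 ]
 [ 0.     0.     0.     1.   ]]
```

View pics/w_m1.png

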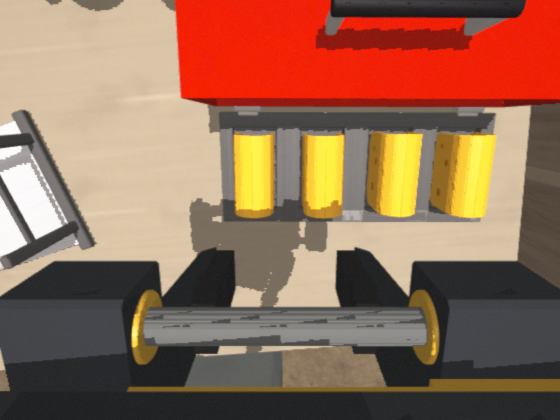

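The wrist picture shows the hood open with its black handle at (425,8). There are four shells, with components centred at about (254,175), (323,175), (396,173) and (463,175). Next is a second wrist view further along -y, then a silhouette fit of each shell over both views.

```bash
echo '[[[0.7,0,0.04,0,0],[0.7,0,0.04,0,0],[0.7,0,0.04,0,0],[0.7,0,0.03,0,0],[0.7,0,0,0,0],[0.7,0,0,0,0]]]' | python3 jog.py
cat > fs.py <<'E'
from h import *
c=manip.get_calibration("wrist"); np.save("pics/w_m2.npy",c["extrinsics"]);cv2.imwrite("pics/w_m2.png",manip.capture("wrist")[:,:,::-1])
V=[(wcam(f"pics/{n}.npy"),cv2.imread(f"pics/{n}.png")) for n in("w_m1","w_m2")]
a=np.linspace(0,np.pi,13)
prof=[(22*np.cos(t),53+22*np.sin(t)) for t in a]+[(22,17),(-22,17)]
L=np.array([(x,y,z) for x in(-45,45) for y,z in prof])/1e3
def mask(im):
    h=cv2.cvtColor(im,cv2.COLOR_BGR2HSV); m=cv2.inRange(h,(12,120,90),(36,255,255)); m[250:]=0
    return cv2.morphologyEx(m,cv2.MORPH_CLOSE,np.ones((5,5)))
out=[]
for k,u0 in enumerate((254,323,396,463)):
    p0=at_z(V[0][0],(u0,173),.085)
    ms=[]
    for i,(C,im) in enumerate(V):
        u=proj(C,p0)[0]; m=mask(im); n,l,st,ce=cv2.connectedComponentsWithStats(m)
        ok=[j for j in range(1,n) if st[j,4]>400]; j=min(ok,key=lambda j:np.linalg.norm(ce[j]-u)); ms.append((C,(l==j).astype(np.uint8),ce[j],st[j,4],st[j]))
    def cost(q):
        e=0
        for C,m,*_ in ms:
            P=pose(q[0],q[1],q[2],L)+[0,0,q[3]]; r=np.zeros(m.shape,np.uint8)
            hp=cv2.convexHull(proj(C,P).astype(np.float32)); cv2.fillConvexPoly(r,np.round(hp*16).astype(int),1,shift=4)
            r[250:]=0; e+=1-(r&m).sum()/max(1,(r|m).sum())
        return e
    from scipy.optimize import minimize
    S=np.array([.008,.008,.05,.008]);x0=np.array([*p0[:2],np.radians(-5),.01])
    r=minimize(lambda s:cost(x0+s*S),np.zeros(4),method='Nelder-Mead',options=dict(initial_simplex=np.vstack([np.zeros(4),np.eye(4)]),maxiter=250))
    q=x0+r.x*S; out.append(q); print(k,q.round(4),'yaw',np.degrees(q[2]).round(1),'cost',round(r.fun,3),[m[4].tolist() for m in ms])
o=np.array(out);print(np.diff(o[:,:2],axis=0).round(4),np.linalg.norm(np.diff(o[:,:2],axis=0),axis=1),o[:,:2].mean(0))
E
python3 fs.py
```

```text
time: 9.35
tcp_pos: [0.522, -0.3308, 0.3219]
tcp_rot: [-180.0, 0.0, -4.9]
ft_force: [0.6, 0.8, -0.3]
finger_gap: 0.703
grip_force: 0.0
0 [ 0.535  -0.1441 -0.0911  0.006 ] yaw -5.2 cost 0.091 [[233, 133, 42, 86, 3319], [94, 131, 63, 87, 4571]]
1 [ 0.5283 -0.2237 -0.0804  0.008 ] yaw -4.6 cost 0.08 [[302, 133, 43, 86, 3394], [167, 132, 53, 86, 3942]]
2 [ 0.5235 -0.3074 -0.0862  0.0083] yaw -4.9 cost 0.095 [[367, 131, 56, 86, 4131], [244, 130, 42, 86, 3295]]
3 [ 0.5154 -0.3874 -0.084   0.007 ] yaw -4.8 cost 0.102 [[430, 132, 67, 86, 4709], [313, 131, 45, 86, 3551]]
[[-0.0067 -0.0796]
 [-0.0049 -0.0837]
 [-0.0081 -0.08  ]] [0.07985995 0.08386309 0.08038067] [ 0.52554614 -0.26568377]
```

The shells fit well: spacing 80–84 mm (expected 82), undersides at z≈7 mm (expected 10), yaw -4.9°. I turn the tool half round so the camera faces away from the hood, then go above the first shell.

```bash
echo '[[[0.7,0,0,0,-8.5],[0.7,0,0,0,-8.5],[0.7,0,0,0,-8.5],[0.7,0,0,0,-8.5],[0.7,0,0,0,-8.5],[0.7,0,0,0,-8.5],[0.7,0,0,0,-8.5],[0.7,0,0,0,-8.5],[0.7,0,0,0,-8.5],[0.7,0,0,0,-8.5],[0.7,0,0,0,-8.5],[0.7,0,0,0,-8.5],[0.7,0,0,0,-8.5],[0.7,0,0,0,-8.5],[0.7,0,0,0,-8.5],[0.7,0,0,0,-8.5],[0.7,0,0,0,-8.5],[0.7,0,0,0,-8.5],[0.7,0,0,0,-8.5],[0.7,0,0,0,-8.5]]]' | python3 jog.py
echo '[[[0.7,0,0,0,-8.5],[0.7,0,0,0,-1.5],[0.7,0,0.037,0,0],[0.7,0,0.05,0,0],[0.7,0,0.05,0,0],[0.7,0.003,0.05,0,0],[0.7,0,0,0.04,0],[0.7,0,0,0.04,0],[0.7,0,0,0.04,0],[0.7,0,0,0.04,0],[0.7,0,0,0,0],[0.7,0,0,0,0]]]' | python3 jog.py
python3 -c "
from h import *
print(totool([.535,-.1441,.042]))"
```

```text
time: 11.4
tcp_pos: [0.5226, -0.3286, 0.3225]
tcp_rot: [180.0, 0.0, 165.6]
ft_force: [-0.7, -0.3, -0.6]
finger_gap: 0.701
grip_force: 0.0
time: 12.6
tcp_pos: [0.5347, -0.1432, 0.1623]
tcp_rot: [180.0, -0.1, 175.1]
ft_force: [0.1, 0.3, -0.2]
finger_gap: 0.7
grip_force: 0.0
(array([-0.00058298, -0.00096143,  0.12033086]), array([ 1.79973757e+02, -7.81702183e-02,  1.75118983e+02]), array([ 0.53465983, -0.14316133,  0.16233197]))
```

```bash
echo '[[[0.7,0,-0.001,0.03,0],[0.7,0,0,0.03,0],[0.7,0,0,0.03,0],[0.7,0,0,0.02,0],[0.7,0,0,0.01,0],[0.7,0,0,0,0],[0.3,0,0,0,0],[0.3,0,0,0,0],[0.3,0,0,0,0],[0.3,0,0,0,0]]]' | python3 jog.py 8
```

```text
time: 13.6
tcp_pos: [0.5365, -0.1453, 0.0441]
tcp_rot: [-180.0, 0.2, 175.1]
ft_force: [-0.7, 1.3, 6.9]
finger_gap: 0.503
grip_force: 7.8
```

```bash
echo '[[[0.3,0,0,-0.01,0],[0.3,0,0,-0.02,0],[0.3,0,0,-0.03,0],[0.3,0,0,-0.04,0],[0.3,0,0,-0.05,0],[0.3,0,0,-0.05,0],[0.3,0,0,-0.05,0],[0.3,0,0,-0.04,0],[0.3,0,0,0,8],[0.3,0,0,0,8],[0.3,0,0,0,8],[0.3,0,0,0,8],[0.3,0,0,0,8],[0.3,0,0,0,8],[0.3,0,0,0,8],[0.3,0,0,0,8],[0.3,0,0,0,6.7]]]' | python3 jog.py
echo '[[[0.3,0.03,0.006,0,0],[0.3,0.04,0.008,0,0],[0.3,0.04,0.008,0,0],[0.3,0.04,0.008,0,0],[0.3,0.04,0.008,0,0],[0.3,0.04,0.008,0,0],[0.3,0.04,0.008,0,0],[0.3,0.04,0.008,0,0],[0.3,0.03,0.006,0,0],[0.3,0,0,0,0],[0.3,0,0,0,0],[0.3,0,0,0,0]]]' | python3 jog.py
python3 - <<'E'
from h import *
c=manip.get_calibration("wrist"); np.save("pics/w_r1.npy",c["extrinsics"]);cv2.imwrite("pics/w_r1.png",manip.capture("wrist")[:,:,::-1])
print(manip.observe()['tcp_rot'])
E
```

```text
time: 15.3
tcp_pos: [0.5343, -0.1448, 0.3323]
tcp_rot: [-180.0, -0.0, 104.1]
ft_force: [-0.5, 0.3, -0.1]
finger_gap: 0.5
grip_force: 7.9
time: 16.5
tcp_pos: [0.5157, 0.2004, 0.3322]
tcp_rot: [-180.0, 0.0, 104.4]
ft_force: [-0.5, 0.2, -0.7]
finger_gap: 0.504
grip_force: 7.9
[-1.79983405e+02  2.84274106e-02  1.04381049e+02]
```

View pics/w_r1.png

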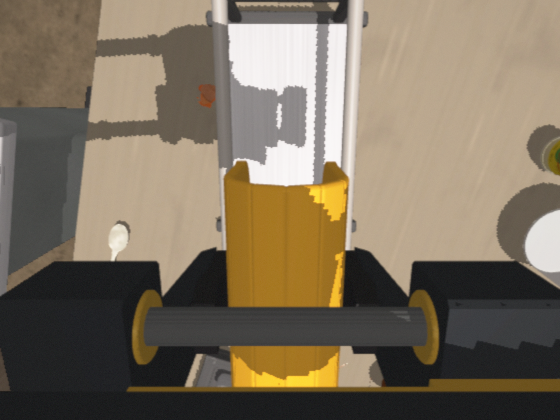

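The held shell hangs straight in the gripper. The rack bars run almost parallel to the tool: left bar (221,5)→(227,160), right bar (355,5)→(350,160). The far end is just out of view, so I back off 0.09 m and look again.

```bash
echo '[[[0.3,-0.04,0,0,0],[0.3,-0.04,0,0,0],[0.3,-0.01,0,0,0],[0.3,0,0,0,0],[0.3,0,0,0,0]]]' | python3 jog.py
python3 - <<'E'
from h import *
c=manip.get_calibration("wrist"); np.save("pics/w_r2.npy",c["extrinsics"]);im=manip.capture("wrist")[:,:,::-1];cv2.imwrite("pics/w_r2.png",im)
a=cv2.imread("pics/w_r1.png")
cv2.imwrite("pics/c3.png",np.hstack([crop(im,180,0,220,250,2.4)[:600,:],crop(a,180,0,110,250,2.4)[:600]]))
E
```

```text
time: 17.05
tcp_pos: [0.5382, 0.1139, 0.3323]
tcp_rot: [180.0, -0.0, 104.3]
ft_force: [0.2, 1.1, -1.6]
finger_gap: 0.496
grip_force: 7.9
```

View pics/c3.png

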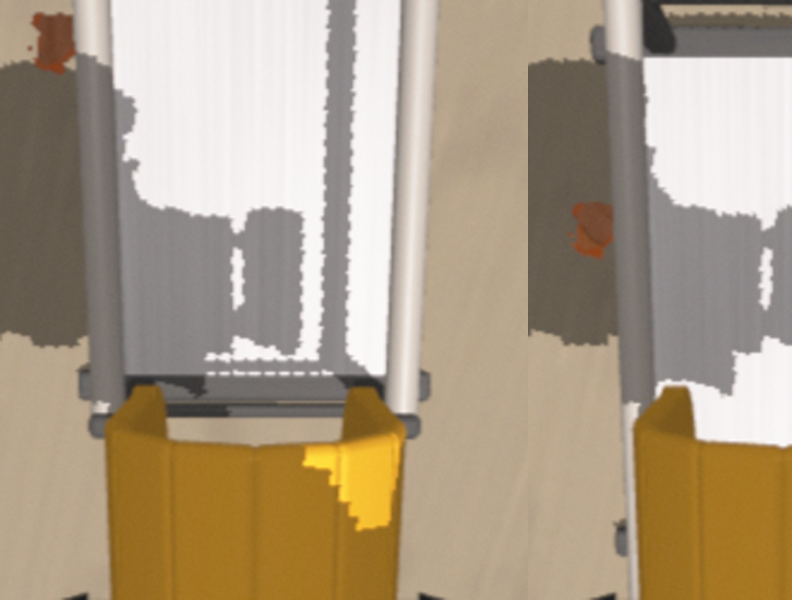

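```bash
python3 - <<'E'
from h import *
C=wcam("pics/w_r2.npy"); p=lambda x,y:np.array([x/2.4+180,y/2.4])
for z in(.113,.123,.133):
    l=[at_z(C,p(*u),z) for u in((96,100),(108,350))]; r=[at_z(C,p(*u),z) for u in((415.5,100),(404,350))]
    d=(l[0]-l[1]);d/=np.linalg.norm(d); e=r[0]-r[1];e/=np.linalg.norm(e)
    n=np.array([d[1],-d[0]]); print(z,'yaws',np.degrees(np.arctan2(-d[0],d[1])),np.degrees(np.arctan2(-e[0],e[1])),'sep',(r[0]-l[0])[:2]@n)
    print(l,r)
for u in((103,424),(404,426)): print('post',at_z(C,p(*u),.134))
E
```

```text
0.113 yaws 14.629568811820599 14.23849401466393 sep 0.12366477548924093
[array([0.44751722, 0.22398224, 0.113     ]), array([0.47169964, 0.13134052, 0.113     ])] [array([0.56734666, 0.25454947, 0.113     ]), array([0.59089694, 0.1617419 , 0.113     ])]
0.123 yaws 14.629568811820597 14.238494014663901 sep 0.1202811112304287
[array([0.44953942, 0.22273592, 0.123     ]), array([0.47306017, 0.13262902, 0.123     ])] [array([0.56609014, 0.25246678, 0.123     ]), array([0.58899605, 0.16219857, 0.123     ])]
0.133 yaws 14.629568811820594 14.238494014663877 sep 0.11689744697161647
[array([0.45156161, 0.22148959, 0.133     ]), array([0.4744207 , 0.13391752, 0.133     ])] [array([0.56483361, 0.25038409, 0.133     ]), array([0.58709515, 0.16265524, 0.133     ])]
post [0.47864264 0.10483078 0.134     ]
post [0.59567463 0.13384181 0.134     ]
```

The bars at axis z=0.123 come out 0.1203 m apart (must be 0.120), yaw 14.4°. Rack centre ≈ (0.506,0.243), within 5 mm of the top/scene fit. I place the first shell at slot A (60,55) → (0.5504,0.3113).

```bash
echo '[[[0.3,0.038,0.012,0,0],[0.3,0.038,0.012,0,0],[0.3,0.038,0.012,0,0],[0.3,0.038,0.012,0,0],[0.3,0.036,0.0128,0,0],[0.3,0,0,0.03,0],[0.3,0,0,0.04,0],[0.3,0,0,0.04,0],[0.3,0,0,0.02,0],[0.3,0,0,0,0],[0.3,0,0,0,0]]]' | python3 jog.py
python3 -c "
from h import *
print(totool([.5504,.3113,.093]))"
```

```text
time: 18.2
tcp_pos: [0.5499, 0.3124, 0.2025]
tcp_rot: [-180.0, -0.0, 104.5]
ft_force: [0.7, 0.1, 1.0]
finger_gap: 0.496
grip_force: 7.9
(array([-0.00118995,  0.00023013,  0.10948256]), array([-1.79982202e+02, -9.79435291e-03,  1.04519842e+02]), array([0.54991649, 0.31238466, 0.20248282]))
```

Aligned within 1 mm; I lower slowly.

```bash
echo '[[[0.3,0,0,0.025,0],[0.3,0,0,0.02,0],[0.3,0,0,0.02,0],[0.3,0,0,0.02,0],[0.3,0,0,0.01,0],[0.3,0,0,0.005,0],[0.3,0,0,0.005,0],[0.3,0,0,0,0],[0.3,0,0,0,0]]]' | python3 jog.py
```

```text
time: 19.1
tcp_pos: [0.5509, 0.3117, 0.0982]
tcp_rot: [179.9, -0.0, 104.4]
ft_force: [0.4, 0.4, -0.3]
finger_gap: 0.501
grip_force: 7.9
```

```bash
echo '[[[0.3,0,0,0.003,0],[0.3,0,0,0.001,0],[0.3,0,0,0,0],[0.63,0,0,0,0],[0.63,0,0,0,0],[0.63,0,0,0,0],[0.63,0,0,-0.01,0],[0.63,0,0,-0.03,0],[0.63,0,0,-0.04,0],[0.63,0,0,-0.04,0],[0.7,0,0,-0.04,0],[0.7,0,0,-0.04,0],[0.7,0,0,-0.04,0],[0.7,0,0,0,-8],[0.7,0,0,0,-8],[0.7,0,0,0,-8],[0.7,0,0,0,-8],[0.7,0,0,0,-8],[0.7,0,0,0,0]]]' | python3 jog.py
python3 -c "
from h import *
print(totool([.5283,-.2237,.042]))
for n in('top','scene'): cv2.imwrite('pics/%s_p1.png'%n,manip.capture(n)[:,:,::-1])
a=cv2.imread('pics/top_p1.png');b=cv2.imread('pics/scene_p1.png')
cv2.imwrite('pics/c4.png',np.hstack([crop(a,130,150,160,150,2.5),crop(b,180,200,160,150,2.5)]))"
```

```text
time: 21.0
tcp_pos: [0.5502, 0.3114, 0.3341]
tcp_rot: [180.0, 0.0, 144.5]
ft_force: [0.1, 0.4, -1.0]
finger_gap: 0.696
grip_force: 0.0
(array([-0.29299879, -0.44839158,  0.29187537]), array([1.79960336e+02, 1.98526295e-02, 1.44467999e+02]), array([0.55024651, 0.31136982, 0.33408416]))
```

View pics/c4.png

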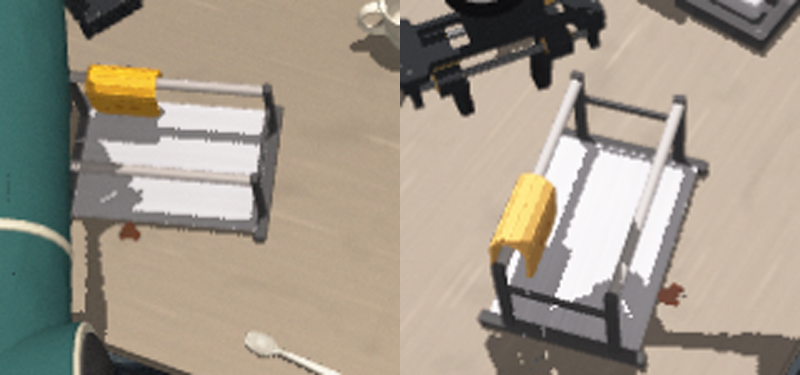

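Slot A is good: the shell sits astride the far bar, about 21 mm clear of the end post (top crop: shell end at x=88, post at 67). Next is shell 2.

```bash
echo '[[[0.7,0,0,0,-8],[0.7,0,0,0,-8],[0.7,0,0,0,-8],[0.7,0,0,0,-6.6],[0.7,-0.002,-0.0485,0,0],[0.7,-0.002,-0.0485,0,0],[0.7,-0.002,-0.0485,0,0],[0.7,-0.002,-0.0485,0,0],[0.7,-0.002,-0.0485,0,0],[0.7,-0.002,-0.0485,0,0],[0.7,-0.002,-0.0485,0,0],[0.7,-0.002,-0.0485,0,0],[0.7,-0.002,-0.0485,0,0],[0.7,-0.002,-0.0485,0,0],[0.7,-0.004,-0.05,0.04,0],[0.7,0,0,0.04,0],[0.7,0,0,0.04,0],[0.7,0,0,0.04,0],[0.7,0,0,0.01,0],[0.7,0,0,0,0]]]' | python3 jog.py
cat > trk.py <<'E'
from h import *
import sys
for n,(x,y,w,h) in (("top",(218,180,32,70)),("scene",(262,230,50,50))):
    im=manip.capture(n)[:,:,::-1]; cv2.imwrite(f"pics/{n}_{sys.argv[1]}.png",im)
    ref=cv2.imread(f"pics/{n}_p1.png")[y:y+h,x:x+w]
    r=cv2.matchTemplate(im[y-30:y+h+30,x-30:x+w+30],ref,cv2.TM_CCOEFF_NORMED); _,v,_,p=cv2.minMaxLoc(r); print(n,round(v,3),p[0]-30,p[1]-30)
E
python3 trk.py p2; python3 -c "
from h import *
print(totool([.5283,-.2237,.042]))"
```

```text
time: 23.1
tcp_pos: [0.5268, -0.212, 0.1704]
tcp_rot: [179.9, -0.2, 175.0]
ft_force: [0.1, -0.0, 0.4]
finger_gap: 0.701
grip_force: 0.0
top 0.842 0 0
scene 1.0 0 0
(array([ 0.00055232, -0.01060791,  0.13214411]), array([-1.79945739e+02,  1.53293315e-01,  1.75015707e+02]), array([ 0.52943056, -0.21302481,  0.17413501]))
```

```bash
echo '[[[0.7,0,-0.0105,0,0],[0.7,0,0,0.03,0],[0.7,0,0,0.04,0],[0.7,0,0,0.03,0],[0.7,0,0,0.02,0],[0.7,0,0,0.01,0],[0.7,0,0,0,0],[0.3,0,0,0,0],[0.3,0,0,0,0],[0.3,0,0,0,0],[0.3,0,0,0,0]]]' | python3 jog.py
```

```text
time: 24.3
tcp_pos: [0.5287, -0.2239, 0.0439]
tcp_rot: [-179.9, 0.2, 175.1]
ft_force: [-0.5, -1.1, 6.0]
finger_gap: 0.501
grip_force: 7.9
```

```bash
echo '[[[0.3,0,0,-0.01,0],[0.3,0,0,-0.02,0],[0.3,0,0,-0.03,0],[0.3,0,0,-0.04,0],[0.3,0,0,-0.05,0],[0.3,0,0,-0.05,0],[0.3,0,0,-0.05,0],[0.3,0,0,-0.03,0],[0.3,0,0,0,8],[0.3,0,0,0,8],[0.3,0,0,0,8],[0.3,0,0,0,8],[0.3,0,0,0,8],[0.3,0,0,0,8],[0.3,0,0,0,8],[0.3,0,0,0,8],[0.3,0,0,0,6.7]]]' | python3 jog.py
echo '[[[0.3,0.04,0.0155,0,0],[0.3,0.04,0.0155,0,0],[0.3,0.04,0.0155,0,0],[0.3,0.04,0.0155,0,0],[0.3,0.04,0.0155,0,0],[0.3,0.04,0.0155,0,0],[0.3,0.04,0.0155,0,0],[0.3,0.04,0.0155,0,0],[0.3,0.04,0.0155,0,0],[0.3,0.04,0.0155,0,0],[0.3,0,0,0.03,0],[0.3,0,0,0.04,0],[0.3,0,0,0.03,0],[0.3,0,0,0,0],[0.3,0,0,0,0]]]' | python3 jog.py
python3 trk.py p3; python3 -c "
from h import *
cv2.imwrite('pics/w_p3.png',manip.capture('wrist')[:,:,::-1])
print(totool([.5778,.2047,.095]))"
```

```text
time: 26.0
tcp_pos: [0.5267, -0.2227, 0.3221]
tcp_rot: [-180.0, -0.0, 104.0]
ft_force: [0.2, -0.2, 0.2]
finger_gap: 0.5
grip_force: 7.9
time: 27.5
tcp_pos: [0.5777, 0.2028, 0.2221]
tcp_rot: [-179.9, 0.0, 104.4]
ft_force: [0.9, -0.7, 0.1]
finger_gap: 0.497
grip_force: 7.9
top 0.964 0 0
scene 0.897 0 0
(array([ 0.00195321, -0.00210939,  0.12999787]), array([ 1.79745872e+02, -1.34749353e-02,  1.04329831e+02]), array([0.57977609, 0.20315731, 0.22500548]))
```

```bash
echo '[[[0.3,0.002,-0.0005,0.03,0],[0.3,0,0,0.03,0],[0.3,0,0,0.02,0],[0.3,0,0,0.02,0],[0.3,0,0,0.015,0],[0.3,0,0,0.005,0],[0.3,0,0,0.005,0],[0.3,0,0,0.002,0],[0.3,0,0,0,0]]]' | python3 jog.py
```

```text
time: 28.55
tcp_pos: [0.5778, 0.2048, 0.0957]
tcp_rot: [179.9, -0.0, 104.3]
ft_force: [-0.1, 0.5, -1.3]
finger_gap: 0.5
grip_force: 7.9
```

```bash
echo '[[[0.3,0,0,0.002,0],[0.3,0,0,0,0],[0.63,0,0,0,0],[0.63,0,0,0,0],[0.63,0,0,0,0],[0.63,0,0,-0.01,0],[0.63,0,0,-0.03,0],[0.63,0,0,-0.04,0],[0.63,0,0,-0.05,0],[0.7,0,0,-0.05,0],[0.7,0,0,-0.05,0],[0.7,0,0,0,-8],[0.7,0,0,0,-8],[0.7,0,0,0,-8],[0.7,0,0,0,-8],[0.7,0,0,0,-8],[0.7,0,0,0,-8],[0.7,0,0,0,-8],[0.7,0,0,0,-8],[0.7,0,0,0,-6.7]]]' | python3 jog.py
echo '[[[0.7,0.001,-0.047,0,0],[0.7,0.001,-0.047,0,0],[0.7,0.001,-0.047,0,0],[0.7,0.001,-0.047,0,0],[0.7,0.001,-0.047,0,0],[0.7,0.001,-0.047,0,0],[0.7,0.001,-0.047,0,0],[0.7,0.001,-0.047,0,0],[0.7,0.001,-0.047,0,0],[0.7,0.001,-0.047,0,0],[0.7,0,-0.044,0,0],[0.7,0,0,0.04,0],[0.7,0,0,0.04,0],[0.7,0,0,0.04,0],[0.7,0,0,0.04,0],[0.7,0,0,0,0],[0.7,0,0,0,0]]]' | python3 jog.py
python3 trk.py p4; python3 -c "
from h import *
print(totool([.5235,-.3074,.042]))
a=cv2.imread('pics/top_p4.png');b=cv2.imread('pics/scene_p4.png')
cv2.imwrite('pics/c5.png',np.hstack([crop(a,130,150,160,150,2.5),crop(b,180,200,160,150,2.5)]))"
```

```text
time: 30.55
tcp_pos: [0.5772, 0.2047, 0.324]
tcp_rot: [180.0, 0.0, 175.4]
ft_force: [0.8, -0.1, -0.5]
finger_gap: 0.699
grip_force: 0.0
time: 32.25
tcp_pos: [0.5228, -0.3064, 0.1635]
tcp_rot: [180.0, -0.1, 175.0]
ft_force: [0.4, -0.6, 0.6]
finger_gap: 0.7
grip_force: 0.0
top 0.77 0 0
scene 1.0 0 0
(array([0.00170909, 0.00033373, 0.12432333]), array([-179.87235167,    0.23893047,  175.05897694]), array([ 0.52468132, -0.30755909,  0.16632982]))
```

View pics/c5.png

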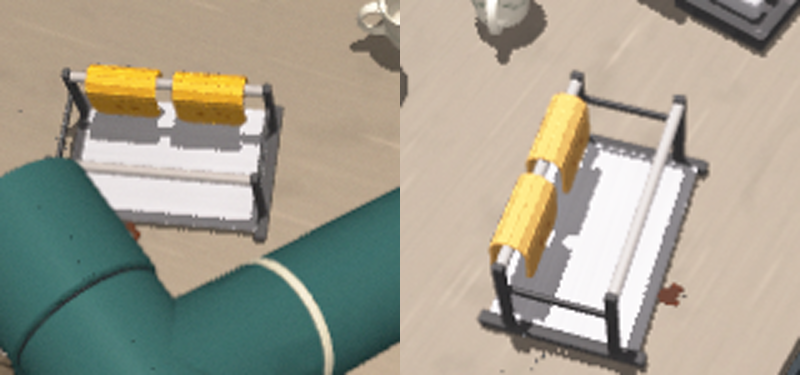

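Two shells hang side by side on the far bar (top crop x 85–160 and 172–245), clear of the posts at 67 and 268. Now shell 3.

```bash
echo '[[[0.7,0.0005,0,0.03,0],[0.7,0,0,0.03,0],[0.7,0,0,0.03,0],[0.7,0,0,0.02,0],[0.7,0,0,0.01,0],[0.7,0,0,0,0],[0.3,0,0,0,0],[0.3,0,0,0,0],[0.3,0,0,0,0],[0.3,0,0,0,0]]]' | python3 jog.py
```

```text
time: 33.35
tcp_pos: [0.5239, -0.3075, 0.045]
tcp_rot: [-179.9, 0.2, 175.0]
ft_force: [-0.7, -0.3, 5.4]
finger_gap: 0.499
grip_force: 7.6
```

```bash
echo '[[[0.3,0,0,-0.01,0],[0.3,0,0,-0.02,0],[0.3,0,0,-0.03,0],[0.3,0,0,-0.04,0],[0.3,0,0,-0.05,0],[0.3,0,0,-0.05,0],[0.3,0,0,-0.05,0],[0.3,0,0,-0.03,0],[0.3,0,0,0,8],[0.3,0,0,0,8],[0.3,0,0,0,8],[0.3,0,0,0,8],[0.3,0,0,0,8],[0.3,0,0,0,8],[0.3,0,0,0,8],[0.3,0,0,0,8],[0.3,0,0,0,6.7]]]' | python3 jog.py
echo '[[[0.3,0.04,0.004,0,0],[0.3,0.046,0.0046,0,0],[0.3,0.046,0.0046,0,0],[0.3,0.046,0.0046,0,0],[0.3,0.046,0.0046,0,0],[0.3,0.046,0.0046,0,0],[0.3,0.046,0.0046,0,0],[0.3,0.046,0.0046,0,0],[0.3,0.046,0.0046,0,0],[0.3,0.046,0.0046,0,0],[0.3,0.046,0.0046,0,0],[0.3,0.046,0.0046,0,0],[0.3,0.046,0.0046,0,0],[0,0,0,0,0],[0.3,0,0,0.03,0],[0.3,0,0,0.04,0],[0.3,0,0,0.03,0],[0.3,0,0,0,0],[0.3,0,0,0,0]]]' | python3 jog.py
python3 trk.py p5; python3 -c "
from h import *
print(totool([.4342,.2813,.095]))"
```

```text
time: 35.05
tcp_pos: [0.5219, -0.3061, 0.3231]
tcp_rot: [-180.0, -0.0, 104.0]
ft_force: [0.2, 0.7, -0.2]
finger_gap: 0.503
grip_force: 7.7
time: 36.95
tcp_pos: [0.4329, 0.2809, 0.2232]
tcp_rot: [-179.9, 0.0, 104.3]
ft_force: [0.7, 0.2, 0.5]
finger_gap: 0.497
grip_force: 7.7
top 0.784 0 0
scene 0.332 -6 14
(array([-0.00066849, -0.00079057,  0.13044581]), array([ 1.79809346e+02, -4.73992023e-02,  1.04315190e+02]), array([0.43440683, 0.28193132, 0.22544822]))
```

```bash
echo '[[[0.3,0,0.0003,0.03,0],[0.3,0,0,0.03,0],[0.3,0,0,0.02,0],[0.3,0,0,0.02,0],[0.3,0,0,0.015,0],[0.3,0,0,0.005,0],[0.3,0,0,0.005,0],[0.3,0,0,0.002,0],[0.3,0,0,0,0]]]' | python3 jog.py
```

```text
time: 37.95
tcp_pos: [0.4339, 0.2821, 0.0967]
tcp_rot: [179.9, -0.0, 104.3]
ft_force: [-0.2, 0.1, -0.8]
finger_gap: 0.501
grip_force: 7.7
```

```bash
echo '[[[0.3,0,0,0.002,0],[0.3,0,0,0,0],[0.63,0,0,0,0],[0.63,0,0,0,0],[0.63,0,0,0,0],[0.63,0,0,-0.01,0],[0.63,0,0,-0.03,0],[0.63,0,0,-0.04,0],[0.63,0,0,-0.05,0],[0.7,0,0,-0.05,0],[0.7,0,0,-0.05,0],[0.7,0,0,0,-8],[0.7,0,0,0,-8],[0.7,0,0,0,-8],[0.7,0,0,0,-8],[0.7,0,0,0,-8],[0.7,0,0,0,-8],[0.7,0,0,0,-8],[0.7,0,0,0,-8],[0.7,0,0,0,-6.7]]]' | python3 jog.py
echo '[[[0.7,-0.01,-0.047,0,0],[0.7,-0.01,-0.047,0,0],[0.7,-0.01,-0.047,0,0],[0.7,-0.01,-0.047,0,0],[0.7,-0.01,-0.047,0,0],[0.7,-0.01,-0.047,0,0],[0.7,-0.01,-0.047,0,0],[0.7,-0.01,-0.047,0,0],[0.7,-0.01,-0.047,0,0],[0.7,-0.01,-0.047,0,0],[0.7,-0.01,-0.047,0,0],[0.7,-0.01,-0.047,0,0],[0.7,-0.01,-0.047,0,0],[0.7,-0.01,-0.047,0,0],[0.7,0,0,0.04,0],[0.7,0,0,0.04,0],[0.7,0,0,0.04,0],[0.7,0,0,0.04,0],[0.7,0,0,0,0],[0.7,0,0,0,0]]]' | python3 jog.py
python3 trk.py p6; python3 -c "
from h import *
print(totool([.5154,-.3874,.042]))
a=cv2.imread('pics/top_p6.png');b=cv2.imread('pics/scene_p6.png')
cv2.imwrite('pics/c6.png',np.hstack([crop(a,130,150,160,150,2.5),crop(b,180,200,160,150,2.5)]))"
```

```text
time: 39.95
tcp_pos: [0.4333, 0.2817, 0.3249]
tcp_rot: [180.0, 0.0, 175.4]
ft_force: [-0.9, 0.4, 0.6]
finger_gap: 0.702
grip_force: 0.0
time: 41.95
tcp_pos: [0.5159, -0.3857, 0.1643]
tcp_rot: [180.0, -0.1, 175.0]
ft_force: [1.1, -1.0, 0.3]
finger_gap: 0.7
grip_force: 0.0
top 0.781 0 0
scene 1.0 0 0
(array([ 0.00273318, -0.00019535,  0.12543035]), array([-179.84590675,    0.22721726,  175.05392339]), array([ 0.51767335, -0.38706206,  0.16743923]))
```

View pics/c6.png

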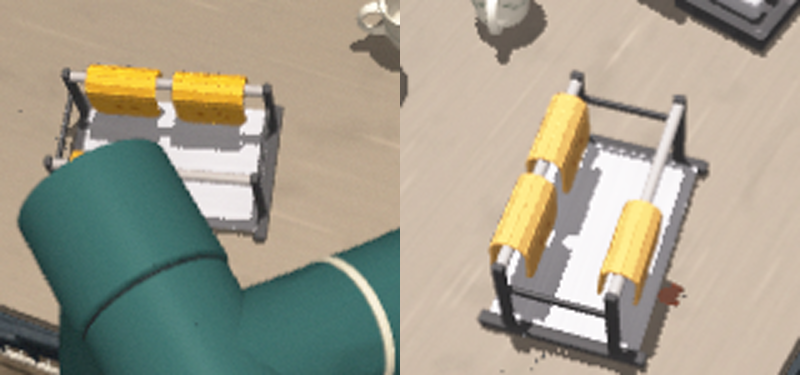

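Three shells hang properly. The third is on the near bar (scene crop (632,245)), clear of the post at (612,295). Now shell 4.

```bash
echo '[[[0.7,0.001,0,0.03,0],[0.7,0,0,0.03,0],[0.7,0,0,0.03,0],[0.7,0,0,0.02,0],[0.7,0,0,0.01,0],[0.7,0,0,0,0],[0.3,0,0,0,0],[0.3,0,0,0,0],[0.3,0,0,0,0],[0.3,0,0,0,0]]]' | python3 jog.py
```

```text
time: 43.05
tcp_pos: [0.5163, -0.3869, 0.046]
tcp_rot: [-179.9, 0.2, 175.1]
ft_force: [-0.6, -0.4, 4.8]
finger_gap: 0.496
grip_force: 8.7
```

```bash
echo '[[[0.3,0,0,-0.01,0],[0.3,0,0,-0.02,0],[0.3,0,0,-0.03,0],[0.3,0,0,-0.04,0],[0.3,0,0,-0.05,0],[0.3,0,0,-0.05,0],[0.3,0,0,-0.05,0],[0.3,0,0,-0.03,0],[0.3,0,0,0,8],[0.3,0,0,0,8],[0.3,0,0,0,8],[0.3,0,0,0,8],[0.3,0,0,0,8],[0.3,0,0,0,8],[0.3,0,0,0,8],[0.3,0,0,0,8],[0.3,0,0,0,6.7]]]' | python3 jog.py
echo '[[[0.3,0.0465,0.0072,0,0],[0.3,0.0465,0.0072,0,0],[0.3,0.0465,0.0072,0,0],[0.3,0.0465,0.0072,0,0],[0.3,0.0465,0.0072,0,0],[0.3,0.0465,0.0072,0,0],[0.3,0.0465,0.0072,0,0],[0.3,0.0465,0.0072,0,0],[0.3,0.0465,0.0072,0,0],[0.3,0.0465,0.0072,0,0],[0.3,0.0465,0.0072,0,0],[0.3,0.0465,0.0072,0,0],[0.3,0,0,0.03,0],[0.3,0,0,0.04,0],[0.3,0,0,0.03,0],[0.3,0,0,0,0],[0.3,0,0,0,0]]]' | python3 jog.py
python3 trk.py p7; python3 -c "
from h import *
print(totool([.4616,.1747,.095]))"
```

```text
time: 44.75
tcp_pos: [0.5146, -0.3853, 0.3241]
tcp_rot: [-180.0, -0.0, 104.0]
ft_force: [-0.3, 0.5, -1.0]
finger_gap: 0.506
grip_force: 8.8
time: 46.45
tcp_pos: [0.4601, 0.1762, 0.2244]
tcp_rot: [-179.9, -0.0, 104.3]
ft_force: [0.1, 0.2, 0.1]
finger_gap: 0.501
grip_force: 8.8
top 0.779 0 0
scene 0.575 0 0
(array([-0.00176892, -0.00106548,  0.13140179]), array([ 1.79805015e+02, -1.67151562e-02,  1.04328850e+02]), array([0.46177077, 0.17652977, 0.22640516]))
```

```bash
echo '[[[0.3,-0.002,0.0003,0.03,0],[0.3,0,0,0.03,0],[0.3,0,0,0.02,0],[0.3,0,0,0.02,0],[0.3,0,0,0.015,0],[0.3,0,0,0.005,0],[0.3,0,0,0.005,0],[0.3,0,0,0.002,0],[0.3,0,0,0,0]]]' | python3 jog.py
```

```text
time: 47.45
tcp_pos: [0.462, 0.1746, 0.0979]
tcp_rot: [179.9, -0.0, 104.3]
ft_force: [-0.0, -0.2, 0.2]
finger_gap: 0.499
grip_force: 8.8
```

```bash
echo '[[[0.3,0,0,0.003,0],[0.3,0,0,0,0],[0.63,0,0,0,0],[0.63,0,0,0,0],[0.63,0,0,0,0],[0.63,0,0,-0.01,0],[0.63,0,0,-0.03,0],[0.63,0,0,-0.04,0],[0.63,0,0,-0.05,0],[0.5,0,0,-0.05,0],[0.5,0,0,-0.05,0],[0.5,0,0,-0.04,0],[0.5,0,0,0,8],[0.5,0,0,0,8],[0.5,0,0,0,3.3],[0.5,0,0,0,0]]]' | python3 jog.py
echo '[[[0.5,-0.0397,0.0213,0,0],[0.5,-0.0397,0.0213,0,0],[0.5,-0.0397,0.0213,0,0],[0.5,-0.0397,0.0213,0,0],[0.5,-0.0397,0.0213,0,0],[0.5,-0.0397,0.0213,0,0],[0.5,-0.0397,0.0213,0,0],[0.5,-0.0397,0.0213,0,0],[0.5,-0.0397,0.0213,0,0],[0.5,-0.0397,0.0213,0,0],[0.5,-0.0397,0.0213,0,0],[0.5,0,0,0,0],[0.5,0,0,0,0]]]' | python3 jog.py
python3 trk.py p8; python3 -c "
from h import *
print(totool([.6571,-.2800,.1993]))
c=manip.get_calibration('wrist');np.save('pics/w_h2.npy',c['extrinsics']);w=manip.capture('wrist')[:,:,::-1];cv2.imwrite('pics/w_h2.png',w)
a=cv2.imread('pics/top_p8.png');b=cv2.imread('pics/scene_p8.png')
cv2.imwrite('pics/c7.png',np.vstack([np.hstack([crop(a,130,150,160,120,2.4),crop(b,180,200,160,120,2.4)]),np.hstack([crop(a,250,120,160,120,2.4),crop(w,0,0,560,420,2.4*120/420)[:,:384]])]))"
```

```text
time: 49.05
tcp_pos: [0.4611, 0.1743, 0.3648]
tcp_rot: [180.0, -0.0, 85.0]
ft_force: [-0.1, 1.3, 1.1]
finger_gap: 0.5
grip_force: 0.0
time: 50.35
tcp_pos: [0.6568, -0.2818, 0.3629]
tcp_rot: [-179.9, -0.1, 85.0]
ft_force: [0.1, -0.5, 1.0]
finger_gap: 0.498
grip_force: 0.0
top 0.44 0 0
scene 0.553 0 0
(array([-3.27701180e-05,  4.04231647e-04,  1.64881129e-01]), array([-1.79979543e+02, -3.65267051e-02,  8.51112247e+01]), array([ 0.65674973, -0.28004265,  0.36418125]))
```

View pics/c7.png

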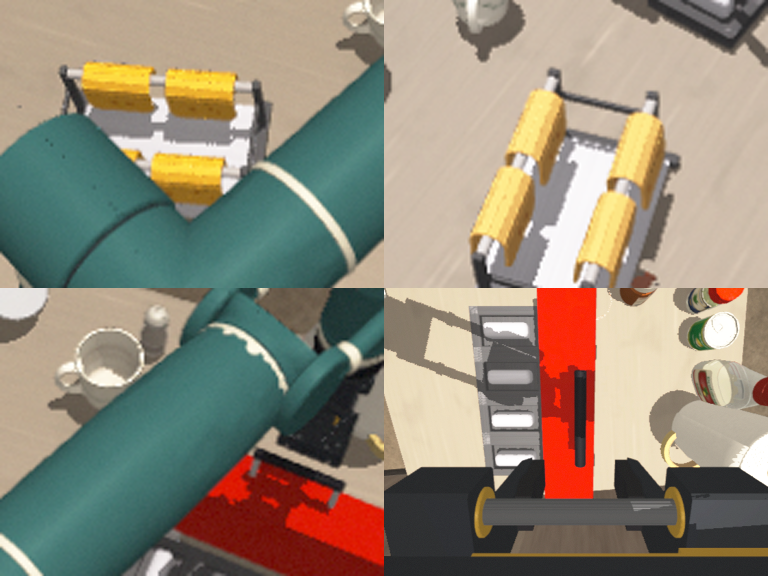

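All four shells hang on the rack and the mould is empty. The handle (wrist panel (581,418)) lies midway between the fingers. I pinch it again.

```bash
echo '[[[0.5,0,0,0.04,0],[0.5,0,0,0.04,0],[0.5,0,0,0.04,0],[0.5,0,0,0.025,0],[0.5,0,0,0.015,0],[0.5,0,0,0.003,0],[0.5,0,0,0,0],[0.1,0,0,0,0],[0.1,0,0,0,0],[0.1,0,0,0,0],[0.1,0,0,0,0],[0.1,0,0,0,0]]]' | python3 jog.py 15
```

```text
time: 51.7
tcp_pos: [0.6573, -0.2812, 0.2019]
tcp_rot: [179.9, 0.0, 85.0]
ft_force: [-0.1, 0.0, 2.1]
finger_gap: 0.145
grip_force: 14.6
```

```bash
echo '[[[0.1,0,-0.026,-0.006,0],[0.1,0,-0.027,-0.0025,0],[0.1,0,-0.027,0.001,0],[0.1,0,-0.0265,0.0045,0],[0.1,0,-0.026,0.0085,0],[0.1,0,-0.024,0.0115,0],[0.1,0,-0.0225,0.015,0],[0.1,0,0,0,0]]]' | python3 jog.py
```

```text
time: 52.5
tcp_pos: [0.4754, -0.2648, 0.1664]
tcp_rot: [-179.8, -0.0, 85.0]
ft_force: [0.2, -1.1, -4.3]
finger_gap: 0.138
grip_force: 15.1
```

```bash
echo '[[[0.1,0,-0.0205,0.0175,0],[0.1,0,-0.018,0.02,0],[0.1,0,-0.015,0.0225,0],[0.1,0,-0.012,0.022,0],[0.1,0,-0.007,0.02,0],[0.1,0,0,0,0],[0.1,0,0,0,0]]]' | python3 jog.py
```

```text
time: 53.2
tcp_pos: [0.4078, -0.2593, 0.0672]
tcp_rot: [179.9, -0.0, 85.0]
ft_force: [3.7, 1.6, -3.1]
finger_gap: 0.125
grip_force: 15.1
```

```bash
echo '[[[0.1,0,-0.002,0.003,0],[0.1,0,-0.001,0.003,0],[0.1,0,0,0.002,0],[0.1,0,0,0,0]]]' | python3 jog.py; echo '[[[0.1,0,0,0.002,0],[0.1,0,0,0.002,0],[0.1,0,0,0,0]]]' | python3 jog.py
```

```text
time: 53.6
tcp_pos: [0.4057, -0.2591, 0.0601]
tcp_rot: [179.8, 0.0, 85.0]
ft_force: [5.6, 2.6, -2.9]
finger_gap: 0.13
grip_force: 15.1
time: 53.9
tcp_pos: [0.4046, -0.259, 0.0558]
tcp_rot: [179.9, -0.0, 85.0]
ft_force: [3.1, 4.5, 1.3]
finger_gap: 0.129
grip_force: 14.6
```

```bash
echo '[[[0.1,0,0,0.002,0],[0.1,0,0,0.002,0],[0.1,0,0,0,0]]]' | python3 jog.py;python3 - <<'E'
from h import *
c=manip.get_calibration('wrist');np.save('pics/w_h3.npy',c['extrinsics']);w=manip.capture('wrist')[:,:,::-1];cv2.imwrite('pics/w_h3.png',w)
t=manip.capture('top')[:,:,::-1];s=manip.capture('scene')[:,:,::-1]
cv2.imwrite('pics/c8.png',np.hstack([crop(t,285,200,130,100,3),crop(s,280,120,130,100,3)]))
E
```

```text
time: 54.2
tcp_pos: [0.4045, -0.2598, 0.0534]
tcp_rot: [179.9, 0.1, 85.1]
ft_force: [-2.4, 4.6, 13.5]
finger_gap: 0.121
grip_force: 14.2
```

View pics/c8.png

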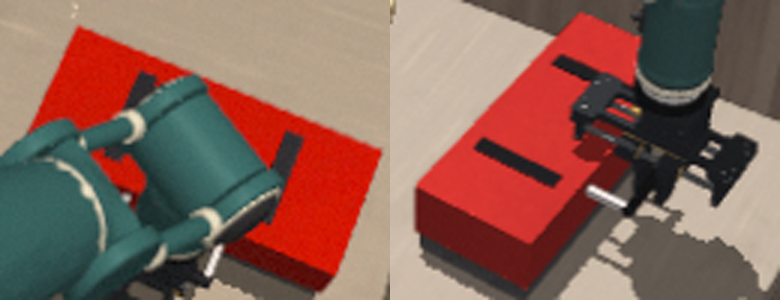

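The force rose to 13.5 N upward, so the hood is on its stop, and its corners match the first pictures. I release, then press lightly on the bar with shut fingers to check it.

```bash
echo '[[[0.5,0,0,-0.002,0],[0.5,0,0,0,0],[0.5,0,0,0,0],[0.5,0,0,-0.02,0],[0.5,0,0,-0.03,0],[0.5,0,0,-0.02,0],[0,0,0,0,0],[0,0,0,0,0],[0,0,0,0,0],[0,0,0,0,0],[0,0,0,0.02,0],[0,0,0,0.01,0],[0,0,0,0,0],[0,0,0,0,0]]]' | python3 jog.py ; echo '[[[0,0,0,0.003,0],[0,0,0,0.003,0],[0,0,0,0,0]]]' | python3 jog.py
```

```text
time: 55.75
tcp_pos: [0.403, -0.2586, 0.0924]
tcp_rot: [-179.9, -0.1, 85.1]
ft_force: [-0.2, -0.6, 0.4]
finger_gap: 0.006
grip_force: 0.0
time: 56.05
tcp_pos: [0.4039, -0.2592, 0.0874]
tcp_rot: [179.9, 0.0, 85.1]
ft_force: [-1.3, 0.5, -0.3]
finger_gap: 0.007
grip_force: 0.0
```

```bash
echo '[[[0,0,0,0.002,0],[0,0,0,0.002,0],[0,0,0,0,0]]]' | python3 jog.py; echo '[[[0,0,0,0.002,0],[0,0,0,0,0]]]' | python3 jog.py
```

```text
time: 56.35
tcp_pos: [0.404, -0.2594, 0.0868]
tcp_rot: [180.0, 0.0, 85.1]
ft_force: [-10.3, 6.3, 26.2]
finger_gap: 0.003
grip_force: 13.0
time: 56.55
tcp_pos: [0.4041, -0.2594, 0.0866]
tcp_rot: [-180.0, 0.0, 85.1]
ft_force: [-12.7, 8.4, 38.2]
finger_gap: 0.005
grip_force: 19.7
```

Rigid contact at z=0.0867, against a shut bar top of 0.087, so the hood is fully closed. Retreating for a final look.

```bash
echo '[[[0,0,0,-0.01,0],[0,0,0,-0.03,0],[0,0,0,-0.05,0],[0,0,0,-0.05,0],[0,0,0,-0.05,0],[0,0,0,-0.05,0],[0,0,0,0,0],[0,0,0,0,0]]]' | python3 jog.py; python3 trk.py end; python3 - <<'E'
from h import *
a=cv2.imread('pics/top_end.png');b=cv2.imread('pics/scene_end.png')
cv2.imwrite('pics/c9.png',np.hstack([crop(a,130,120,290,240,1.38),crop(b,180,120,210,240,1.38)]))
E
```

```text
time: 57.35
tcp_pos: [0.4041, -0.2594, 0.3228]
tcp_rot: [179.8, 0.1, 85.1]
ft_force: [0.7, 0.6, -1.6]
finger_gap: 0.005
grip_force: 0.0
top 0.666 -1 -5
scene 0.557 -7 0
```

View pics/c9.png

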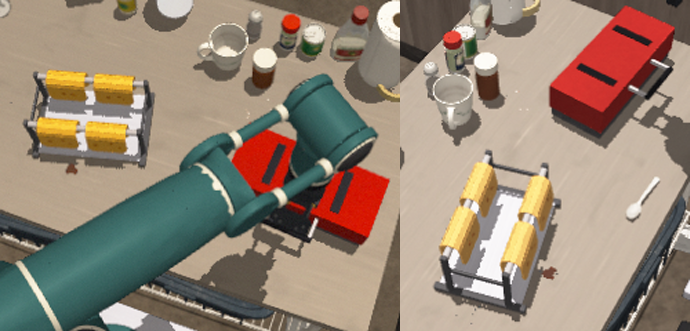

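The four shells hang between the posts on both bars, the hood is shut, and the mug and jar look untouched. The tracker suggests the rack has shifted slightly, but the shells still hang, so I hand in.

```bash
python3 -c "
from station import manip
print(manip.close_job())"
```

```text
the job is handed in; nothing more can be done
None
```

I handed in the job at about 57 s, with all four shells hanging astride the rack bars between the end posts, the hood fully shut, the mug and jar looking untouched, and the rack possibly nudged slightly at the end with the shells still in place.

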